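Plug the six-blade bridging module into the test instrument and switch it on

TASK

Take the blue bridging module out of its grey cradle and plug it into the white socket block on the instrument, orange end to orange end, so that all six brass blades go into their own slots and the module sits fully home; guide it in without forcing it. Once it is home and you have let go of it, throw the red-tipped toggle switch on the instrument fully over to its other side. Leave the crucible, the jar, the screwdriver and the mouse where they are, and do not throw the switch before the module is in.

Things in the scene. Friction and masses are not known exactly. Their poses are not given: they have to be found in the camera images.
- module_center (a point): Centre (half-way up) of the bridging module's body, a loose blue plastic bar 24 mm (its x) by 116 mm (its y) by 44 mm high (its z), 0.11 to 0.22 kg, to be gripped across its 24 mm; orange band on its +y end. Six brass blades in a row along y stick 18 mm down from its flat underside, 22 mm below this point. At the start it stands in the cradle, centre 50 mm above the bench, and lifts straight out.
- module_wide (a point): Point on the module's underside at the root of its wide blade (module y = +40 mm, orange end). This blade is 10 mm along x and 11 mm along y; the other five are 10 by 5 mm, at y = -40, -24, -8, 8 and 24 mm. The blades' lower edges are rounded.
- module_end (a point): Point on the module's underside at the root of the blade at the other end (y = -40 mm).
- cradle: Fixed grey cradle, 70 mm (x) by 140 mm (y), origin under its centre on the bench: a 4 mm floor and two end blocks (14 mm in y, 50 mm in x, centred at y = -57 and +57 mm, 28 mm high) on which the ends of the module's body rest, between cheeks that rise 6 mm higher. Open between the blocks. At the start the module's axes are parallel to the cradle's.
- unit: Fixed instrument, a beige box 170 mm (x) by 290 mm (y) with its flat top 60 mm above the bench, origin under its centre on the bench. The socket block (centre at y = +55 mm) and the switch (at y = -90 mm, both at x = 0) stand on its top and are parallel to it.
- socket_top (a point): Centre of the top face of the white socket block, 40 mm (x) by 124 mm (y), 84 mm above the bench, axes parallel to the instrument's. Six slots, 21 mm deep, lie in a row along y. When the module is home its underside lies on this face, its centre is 22 mm above this point and its x, y, z axes are parallel to the block's.
- socket_wide (a point): Centre of the mouth of the wide slot (block y = +40 mm, beside the orange band on the block). This slot is 14 mm along x and 14 mm along y; the other five are 14 by 8 mm, at y = -40, -24, -8, 8 and 24 mm.
- socket_end (a point): Centre of the mouth of the slot at the other end (y = -40 mm).
- switch_tip (a point): Centre of the red ball (26 mm across) at the end of the toggle switch's lever.
- switch_pivot (a point): Pivot of the toggle switch, 82 mm above the bench; its axis runs along the instrument's y. The steel stem (10 mm thick) is 50 mm long from here to the ball's centre. The grey switch housing below is 70 mm (x) by 50 mm (y), its top 85 mm above the bench.
- switch (a joint): Angle of the toggle switch in rad: 0 = off, lever leaning 0.5 rad from upright towards the instrument's -x; 1.0 = fully over, leaning 0.5 rad towards the instrument's +x, at its stop. It starts within 0.15 of 0, stays where it is left, and needs about 1.5 N sideways on the ball.
- crucible: Bystander: white ceramic crucible, 56 mm across and 45 mm high, origin under its centre.
- jar: Bystander: amber glass jar with a black cap, 60 mm across and 110 mm high, origin under its centre.
- driver: Bystander: yellow-handled screwdriver lying on the bench along its x, origin under about its middle.
- mouse: Bystander: grey computer mouse, 100 by 58 by 30 mm, origin under its centre.

How it is judged:
On the way, in this order (a step that is already met when the one before it is completed fails the run):
1. the module is fully home in the socket, orange end to orange end, and let go (horizontal distance between module_wide and socket_wide below 0.005 m and horizontal distance between module_end and socket_end below 0.005 m and z of module_center in the frame of socket_top below 0.0255 m and angle between module_center's own z axis and vertical below 0.05 rad and contact force between the fingers and module below 0.3 N), for 0.2 s.
2. the switch is thrown fully over (value of joint switch above 0.85 rad), for 0.1 s.
At the end, for the whole second after the job is handed in: The module is upright (within 0.05 rad) in the socket, orange end to orange end, both end blades within 5 mm of their slots' centres and its underside within 3.5 mm of the block's top face, released and at rest; the switch stands beyond 0.85 rad (all of step 1 and value of joint switch above 0.85 rad and linear speed of module below 0.02 m/s); the robot touches nothing.
It fails at once if the switch is thrown before the module is home (value of joint switch above 0.5 rad and not (horizontal distance between module_wide and socket_wide below 0.005 m and horizontal distance between module_end and socket_end below 0.005 m and z of module_center in the frame of socket_top below 0.0255 m and angle between module_center's own z axis and vertical below 0.05 rad)).
It fails at once if the module is forced against the socket block (more than 60 N) (contact force between module and unit above 60 N).
It fails at once if the crucible, jar, screwdriver or mouse is moved by more than 30 mm (distance of any of crucible, jar, driver, mouse from where it was at the start of the episode above 0.03 m).
It also fails if it takes over 43 s, if anything falls off the work surface, if the arm or the gripper's body presses on something with over 40 N, if the wrist force passes 120 N, or if a joint passes its speed limit or range.

ROBOT

A 6-joint arm with a two-finger parallel gripper is mounted at the origin on the work surface. World frame = base frame: x ahead of the robot, y to its left, z up, the work surface at z = 0. Lengths are in m, angles in rad, forces in N, time in s.
With the tool pointing down it reaches from about 0.35 to 0.875 m from the base axis. Payload 15.5 kg.
Tool frame: the origin (TCP) lies between the finger pads; the fingertips stand r.tips_ahead ahead of it and the grasp point (between the pads) lies 5 mm behind it (r.tips_ahead is the distance from the TCP to the fingertips, in m); z points along the fingers, y is the line along which they close (so a half turn about z gives the same grasp; the last joint's range is limited). The gripper opens to 85 mm and grips with 20 to 120 N. Pads are 22 mm wide; open, the fingers measure 114 mm over their backs; the gripper's body (76 mm by 85 mm) begins 54 mm behind the grasp point. The pads swing forward as they close: fully open they stand 13 mm farther back than shut.
Start: joints at [-1.325, 0.494, 1.345, -0, 1.302, -0.096], TCP at [0.209, -0.589, 0.245] pointing down, gripper open.
Joint ranges: [-2.91, 2.91], [-0.82, 2.16], [0.22, 2.67], [-1.22, 4.37], [0.12, 2.79], [-3.08, 3.08]. Speed limits (rad/s): [1.89, 1.89, 2.57, 3.01, 3.01, 3.01].

INTERFACE

Orientations are given as a unit quaternion [w, x, y, z].
In Python, from station import r gives the robot as it stands.
- The arm moves only by the tool apply_moves, never from a script. Its argument "targets" is one flat list of numbers, 6 for each row, row after row: the shift along the tool's x, y, z in cm, then the turn, a rotation vector about the tool's x, y, z in degrees. In form: [tx, ty, tz, rx, ry, rz, tx, ty, tz, rx, ry, rz, ...]. A call has exactly 8 rows; each row shifts and turns the commanded pose from where the row before left it, along the tool's axes as they then stand; what a row does not reach is not made up. A row lasts 1/12 s, in which the tool goes at most 41.7 mm and 7.16 degrees, less where a joint would pass 70% of its speed; a pose out of reach is approached as far as the arm can. A call with a gripper value outside its range is refused whole. "hand" is the opening, from -1 (shut) to 1 (fully open), so that 0 is half open, set as the call begins (left out, the last holds). The fingers move at their own pace and stop on an object; "grip_force" is the grip in N (left out, the last holds). Time passes only in rows, so rows that do not move let the fingers close, or fill a call up. It gives the time, the measured TCP pose, the force, the opening and the grip force at its end, in the units of the state.
- r.read_state(): the state, without advancing time (a new reading comes with each control period).
- r.get_image(name): name is "side" or "top" or "wrist"; returns the picture (420x560x3 uint8, blue, green, red); there is no depth.
- r.calibration(name): a dict with "fx", "fy", "cx", "cy" (pixels), "cam_to_world" (4x4, takes a point from camera to world coordinates); the wrist camera has in their place "T_tool_cam" (4x4, takes a point from camera to tool coordinates, whose origin is the TCP and whose axes are the flange's). Camera axes: x right, y up, looking along -z (the intrinsics and any distortion apply to the point x, -y, -z); pixel columns grow to the right and rows downward; lengths in m; the calibration is good to about 2 mm. A picture is of the moment at which its call begins: read the wrist's pose just before it. calibration takes no time and is no camera call.
- r.job_done(): hands the job in; it is judged then, once.
The state is a dict: "time": time; "q": joint angles; "qvel": joint speeds; "joint_torque": joint torques, N m; "position": TCP position; "tool_rot": TCP orientation; "wrist_force": force on the tool from outside, world axes, zero at the start; "wrist_torque": the same for the moment, N m; "grip_width": finger opening in m; "grasp_force": force on a finger pad.
Only numpy, scipy, OpenCV 4.12 (cv2) and the standard library are available. Lean on these libraries where they do the work, as an engineer would, in place of code of your own. Each camera call takes 0.05 s, during which the arm holds its last target. There are 200 camera calls.

## Working session

There is one attempt and no reset: what is moved stays moved. The work goes in short steps, Python scripts to look and compute and a tool call to move; the robot and the scene stay as the last step left them, time stands still between calls to the robot, and variables do not carry over. Pictures are saved under pics/ and viewed, at most 10 in all, crops included, and the job is handed in when it is done.

Besides the shell and the picture viewer there is one more tool, called after "Call:" as name(argument=value, ...), one argument or row to a line, values as JSON. apply_moves: Moves the arm, as the interface text tells. Its arguments: {"type":"object","properties":{"targets":{"type":"array"},"hand":{"type":"number"},"grip_force":{"type":"number"}},"required":["targets"]}

```bash
ls; mkdir -p pics
python3 - <<'E'
from station import r
import cv2,numpy as np
s=r.read_state();print(s,r.tips_ahead)
for n in("side","top","wrist"):
    im=r.get_image(n);cv2.imwrite(f"pics/{n}0.png",im)
    c=r.calibration(n);print(n,c)
E
```

```text
pics
{'time': 0.0, 'q': array([-1.32549223e+00,  4.94202225e-01,  1.34613927e+00, -1.09455150e-05,
        1.30252746e+00, -9.55084521e-02]), 'qvel': array([-7.00010961e-04, -9.81980978e-04,  3.96527248e-05, -4.03976221e-04,
        1.04056703e-03,  1.48089343e-03]), 'joint_torque': array([ 6.19193015e-04, -8.82158518e+01, -3.83857834e+01,  9.44124599e-05,
        1.03979849e-02, -9.05222862e-06]), 'position': array([ 0.20881598, -0.5887065 ,  0.24468566]), 'tool_rot': array([-6.35964077e-04,  9.85515504e-01,  1.69584153e-01, -5.30125035e-05]), 'wrist_force': array([-0.09785415,  0.18869045, -0.41431811]), 'wrist_torque': array([-0.05972992, -0.03182944, -0.01643191]), 'grasp_force': 0.0, 'grip_width': 0.08527544886437721} 0.014
side {'fx': 471.40858952323686, 'fy': 471.40858952323686, 'cx': 281.5493305684876, 'cy': 213.1470358246318, 'cam_to_world': array([[-0.80621107,  0.45412692, -0.37919976,  0.05882755],
       [-0.59157841, -0.6104861 ,  0.52663242,  0.7545012 ],
       [ 0.00766177,  0.64890328,  0.76083233,  1.1991401 ],
       [ 0.        ,  0.        ,  0.        ,  1.        ]])}
top {'fx': 385.00997849292474, 'fy': 385.00997849292474, 'cx': 278.9596847075159, 'cy': 207.25653538765266, 'cam_to_world': array([[-0.00317582,  0.99331435, -0.11539723,  0.47173463],
       [-0.9999347 , -0.00188764,  0.01127063, -0.00718451],
       [ 0.01097745,  0.11542549,  0.99325548,  1.06739732],
       [ 0.        ,  0.        ,  0.        ,  1.        ]])}
wrist {'fx': 307.6372351368345, 'fy': 307.6372351368345, 'cx': 282.60461453957765, 'cy': 207.35632051652, 'T_tool_cam': array([[ 5.78953165e-04,  9.65089166e-01,  2.61920916e-01,
         6.69435599e-02],
       [ 9.99999783e-01, -6.41301546e-04,  1.52565649e-04,
         3.93977932e-05],
       [ 3.15209743e-04,  2.61920771e-01, -9.65089328e-01,
        -1.29197742e-01],
       [ 0.00000000e+00,  0.00000000e+00,  0.00000000e+00,
         1.00000000e+00]])}
```

View pics/top0.png

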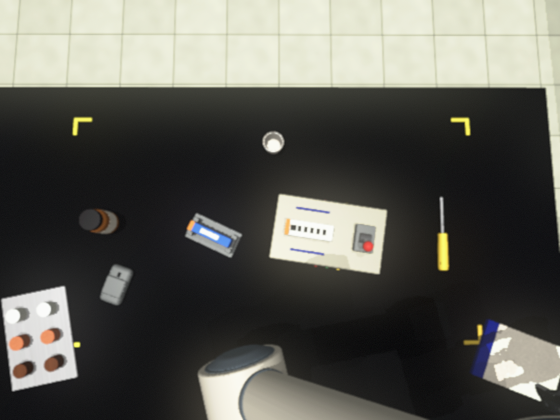

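View pics/side0.png

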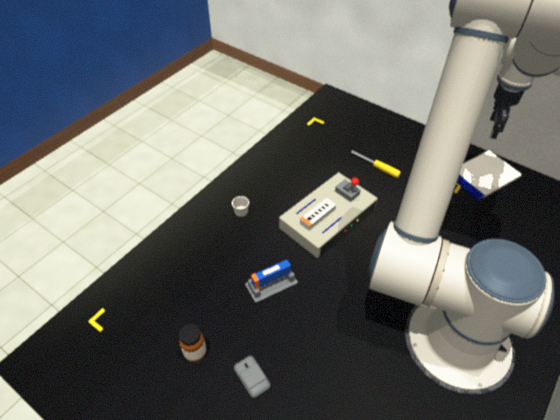

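Top view: the module is at about (211,235) with its orange end at (190,228). The socket is at (309,230) with its orange end at (288,226). The red ball is at (368,246), the crucible at (273,142) and the jar at (98,221). The side view agrees. Next I'll take coarse positions.

```bash
cat > h.py <<'E'
from station import r
import cv2,numpy as np
from scipy.spatial.transform import Rotation as R
def pose(s=None):
    s=s or r.read_state();w,x,y,z=s["tool_rot"];T=np.eye(4)
    T[:3,:3]=R.from_quat([x,y,z,w]).as_matrix();T[:3,3]=s["position"];return T
def cam(n,T=None):
    c=r.calibration(n);return c,(c["cam_to_world"] if n!="wrist" else (pose() if T is None else T)@c["T_tool_cam"])
def ray(cM,p):
    c,M=cM;d=np.array([(p[0]-c["cx"])/c["fx"],-(p[1]-c["cy"])/c["fy"],-1.]);d=M[:3,:3]@d
    return M[:3,3],d/np.linalg.norm(d)
def plane(cM,p,z):
    o,d=ray(cM,p);return o+d*(z-o[2])/d[2]
def tri(rays):
    A=np.zeros((3,3));b=np.zeros(3)
    for o,d in rays:
        P=np.eye(3)-np.outer(d,d);A+=P;b+=P@o
    x=np.linalg.solve(A,b);return x,[1000*np.linalg.norm((np.eye(3)-np.outer(d,d))@(x-o)) for o,d in rays]
COL=dict(blue=((100,120,50),(130,255,255)),orange=((4,130,110),(16,255,255)),red=((0,170,90),(3,255,255)),red2=((172,170,90),(180,255,255)),white=((0,0,200),(180,45,255)))
def blobs(im,col,amin=6):
    m=cv2.inRange(cv2.cvtColor(im,cv2.COLOR_BGR2HSV),*map(np.array,COL[col]))
    if col=="red": m|=cv2.inRange(cv2.cvtColor(im,cv2.COLOR_BGR2HSV),*map(np.array,COL["red2"]))
    n,l,s,c=cv2.connectedComponentsWithStats(m)
    return [(int(s[i,4]),c[i].round(1).tolist(),s[i,:4].tolist()) for i in range(1,n) if s[i,4]>=amin],l
E
python3 - <<'E'
from h import *
for n in("top","side"):
    im=cv2.imread(f"pics/{n}0.png")
    for c in("blue","orange","red"):
        print(n,c,[b for b in blobs(im,c)[0] if 150<b[1][0]<400 and 150<b[1][1]<330])
E
```

```text
top blue [(240, [213.2, 235.1], [192, 223, 40, 24])]
top orange [(21, [189.1, 224.4], [187, 220, 7, 10])]
top red [(44, [367.8, 245.9], [364, 242, 8, 9])]
side blue [(425, [274.4, 272.1], [256, 259, 35, 27])]
side orange [(39, [305.9, 220.9], [301, 217, 11, 9]), (56, [254.8, 279.9], [251, 273, 8, 15])]
side red [(50, [354.8, 180.5], [351, 177, 9, 8])]
```

Run:
```python
from h import *
t,s=cam("top"),cam("side")
for n,a,b in(("blue",(213,235.1),(274.4,272.1)),("mod orange",(190,226),(254.8,279.9)),("red",(367.8,245.9),(354.8,180.5)),("sock orange",(288,226),(305.9,220.9))):
    print(n,*tri([ray(t,a),ray(s,b)]))
print("sock c",plane(t,(309,230),.084),"jar",plane(t,(98,221),.1),"cruc",plane(t,(273,142),.04),"unit corners",[plane(t,p,.06).round(3) for p in((280,195),(386,210),(380,272),(270,258))])
```

```text
blue [0.51534817 0.15422758 0.05288805] [np.float64(1.1007072361022128), np.float64(1.1007072361024053)]
mod orange [0.53940022 0.21315959 0.06304142] [np.float64(0.3449769705674508), np.float64(0.3449769705674632)]
red [ 0.48556661 -0.23324403  0.1307673 ] [np.float64(0.17661492679028357), np.float64(0.1766149267902269)]
sock orange [ 0.53845958 -0.04133478  0.077811  ] [np.float64(0.4134857607010763), np.float64(0.4134857607010049)]
sock c [ 0.52731251 -0.09495139  0.084     ] jar [0.55031268 0.43551472 0.1       ] cruc [ 0.77114253 -0.00308308  0.04      ] unit corners [array([ 0.621, -0.021,  0.06 ]), array([ 0.581, -0.301,  0.06 ]), array([ 0.419, -0.28 ,  0.06 ]), array([0.456, 0.005, 0.06 ])]
```

```bash
cat > plan.py <<'E'
from h import *
def plan(x,y,z,ang,n,T=None):
    """rows to take tool to (x,y,z) pointing straight down with tool x axis at ang deg"""
    T=pose() if T is None else T
    a=np.radians(ang);Rg=np.array([[np.cos(a),np.sin(a),0],[np.sin(a),-np.cos(a),0],[0,0,-1]])
    rv=R.from_matrix(T[:3,:3].T@Rg).as_rotvec();P=T[:3,3].copy();G=np.array([x,y,z])
    print("dist cm",100*np.linalg.norm(G-P),"rot deg",np.degrees(rv).round(2),"toolx",np.degrees(np.arctan2(T[1,0],T[0,0])).round(2))
    M=T[:3,:3];out=[]
    for i in range(n):
        t=M.T@((G-P)/(n-i))*100;dr=np.degrees(R.from_matrix(M.T@Rg).as_rotvec())/(n-i)
        t=t.round(2);dr=dr.round(1);out+=[*t,*dr]
        P=P+M@t/100;M=M@R.from_rotvec(np.radians(dr)).as_matrix()
    for k in range(0,len(out),48): print([float(v) for v in out[k:k+48]])
E
python3 -c "
from plan import *
plan(.527,-.095,.225,82,16)"
```

```text
dist cm 58.77538900311172 rot deg [-4.000e-02 -3.000e-02 -6.247e+01] toolx 19.53
[2.91, -2.24, 0.13, -0.0, -0.0, -3.9, 3.05, -2.04, 0.13, -0.0, -0.0, -3.9, 3.18, -1.83, 0.13, -0.0, -0.0, -3.9, 3.3, -1.61, 0.13, -0.0, -0.0, -3.9, 3.4, -1.38, 0.13, -0.0, -0.0, -3.9, 3.49, -1.15, 0.12, -0.0, -0.0, -3.9, 3.56, -0.91, 0.13, -0.0, -0.0, -3.9, 3.61, -0.66, 0.12, -0.0, -0.0, -3.9]
[3.65, -0.41, 0.13, -0.0, -0.0, -3.9, 3.67, -0.17, 0.12, -0.0, -0.0, -3.9, 3.67, 0.09, 0.13, -0.0, -0.0, -3.9, 3.66, 0.33, 0.12, -0.0, -0.0, -3.9, 3.62, 0.58, 0.13, -0.0, -0.0, -3.9, 3.58, 0.83, 0.12, -0.0, -0.0, -3.9, 3.51, 1.07, 0.13, -0.0, -0.0, -3.9, 3.43, 1.3, 0.12, -0.0, -0.0, -4.0]
```

Call:
apply_moves(
  targets=[2.9,-2.2,0.1,0,0,-3.9,3.0,-2.0,0.1,0,0,-3.9,3.2,-1.8,0.1,0,0,-3.9,3.3,-1.6,0.1,0,0,-3.9,3.4,-1.4,0.1,0,0,-3.9,3.5,-1.1,0.1,0,0,-3.9,3.6,-0.9,0.1,0,0,-3.9,3.6,-0.7,0.1,0,0,-3.9],
)

```text
time: 0.82
position: [0.3689, -0.3415, 0.2372]
tool_rot: [-0.0, 0.903, 0.43, 0.0]
wrist_force: [0.7, 0.8, -0.2]
grip_width: 0.0851
grasp_force: 0.0
```

Call:
apply_moves(
  targets=[3.6,-0.4,0.1,0,0,-3.9,3.7,-0.2,0.1,0,0,-3.9,3.7,0.1,0.1,0,0,-3.9,3.7,0.3,0.1,0,0,-3.9,3.6,0.6,0.1,0,0,-3.9,3.6,0.8,0.1,0,0,-3.9,3.5,1.1,0.1,0,0,-3.9,3.4,1.3,0.1,0,0,-3.9],
)

```text
time: 1.48
position: [0.528, -0.0942, 0.2292]
tool_rot: [-0.0, 0.754, 0.657, -0.0]
wrist_force: [1.3, -0.5, 0.1]
grip_width: 0.0851
grasp_force: 0.0
```

Run:
```python
from plan import *
s=r.read_state();print(s["position"],np.abs(s["qvel"]).max());T=pose(s)
im=r.get_image("wrist");cv2.imwrite("pics/w1.png",im);np.save("w1.npy",T)
T=pose();im=r.get_image("wrist");cv2.imwrite("pics/w1b.png",im);np.save("w1b.npy",T);print(T[:3,3])
plan(.515,.157,.20,68,8)
```

```text
[ 0.5279964  -0.09417121  0.2291681 ] 0.7978358578779629
[ 0.5308065  -0.0897438   0.22908508]
dist cm 25.119940991995033 rot deg [ 0.02 -0.06 14.33] toolx 82.33
[3.06, -0.59, 0.37, 0.0, -0.0, 1.8, 3.04, -0.69, 0.36, 0.0, -0.0, 1.8, 3.02, -0.78, 0.37, 0.0, -0.0, 1.8, 2.99, -0.88, 0.36, 0.0, -0.0, 1.8, 2.96, -0.97, 0.37, 0.0, -0.0, 1.8, 2.93, -1.07, 0.36, 0.0, -0.0, 1.8, 2.9, -1.16, 0.37, 0.0, -0.0, 1.8, 2.86, -1.25, 0.36, 0.0, -0.1, 1.7]
```

View pics/w1b.png

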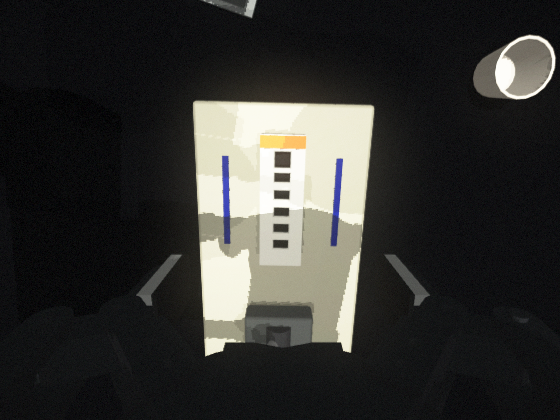

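The six slots show as dark blobs, from wide at (283,159) to end at (281,243). The orange band is at the top (283,142), and the crucible is far right at (523,68). I'll take a settled picture here and a second one from a shifted place.

```bash
cat >> h.py <<'E'
def slots(im,roi=None):
    """dark blobs inside the white block, wide one first"""
    g=cv2.cvtColor(im,cv2.COLOR_BGR2GRAY);hsv=cv2.cvtColor(im,cv2.COLOR_BGR2HSV)
    n,l,s,c=cv2.connectedComponentsWithStats((g<75).astype(np.uint8),connectivity=4)
    o=[]
    for i in range(1,n):
        x,y,w,h,a=s[i]
        if 40<a<1200 and 0.5*w*h<a and 8<w<45 and 5<h<40 and 180<c[i][0]<400:
            W=np.clip((255-g[y-1:y+h+1,x-1:x+w+1].astype(float)-60),0,None)*(g[y-1:y+h+1,x-1:x+w+1]<110)
            Y,X=np.mgrid[y-1:y+h+1,x-1:x+w+1]
            o.append(((W*X).sum()/W.sum(),(W*Y).sum()/W.sum(),int(a),int(w),int(h)))
    return sorted(o,key=lambda v:v[1])
def shot(name):
    T=pose();im=r.get_image("wrist");cv2.imwrite(f"pics/{name}.png",im);np.save(f"{name}.npy",T);return T,im
E
python3 - <<'E'
from h import *
T,im=shot("w2");print(T[:3,3],np.abs(r.read_state()["qvel"]).max())
for b in slots(im): print(np.round(b,1),plane(cam("wrist",T),b[:2],.084).round(4))
E
```

```text
[ 0.52932696 -0.09210948  0.22898876] 0.05813774574933089
[282.8 191.5  80.   14.    7. ] [ 0.5312 -0.0851  0.084 ]
[282.4 208.6  93.   14.    8. ] [ 0.5287 -0.101   0.084 ]
[282.1 225.1  98.   15.    7. ] [ 0.5263 -0.1169  0.084 ]
[281.7 240.9  97.   14.    7. ] [ 0.5238 -0.1325  0.084 ]
```

Call:
apply_moves(
  targets=[-1.5,0,0,0,0,0,-2.5,0,0,0,0,0,-1.5,0,0,0,0,0,-0.5,0,0,0,0,0,0,0,0,0,0,0,0,0,0,0,0,0,0,0,0,0,0,0,0,0,0,0,0,0],
)

```text
time: 2.3
position: [0.5189, -0.1548, 0.2293]
tool_rot: [-0.0, 0.755, 0.656, 0.0]
wrist_force: [0.2, 0.5, 0.3]
grip_width: 0.0854
grasp_force: 0.0
```

Run:
```python
from plan import *
T,im=shot("w3");print(T[:3,3],np.abs(r.read_state()["qvel"]).max())
A=slots(cv2.imread("pics/w2.png"));B=slots(im);T2=np.load("w2.npy")
for b in B: print(np.round(b,1),plane(cam("wrist",T),b[:2],.084).round(4))
if len(A)==len(B):
  for a,b in zip(A,B): print(*tri([ray(cam("wrist",T2),a[:2]),ray(cam("wrist",T),b[:2])]))
plan(.515,.157,.20,68,8)
```

```text
[ 0.51887719 -0.15479153  0.22930437] 0.0033954333604385937
[274.9 282.4 837.   42.   34. ] [ 0.5001 -0.2379  0.084 ]
dist cm 31.32179172083522 rot deg [-0.000e+00 -1.000e-02  1.396e+01] toolx 81.96
[3.85, -0.59, 0.37, -0.0, -0.0, 1.7, 3.83, -0.71, 0.37, -0.0, -0.0, 1.8, 3.81, -0.83, 0.37, -0.0, -0.0, 1.7, 3.78, -0.94, 0.36, -0.0, -0.0, 1.8, 3.75, -1.06, 0.37, -0.0, -0.0, 1.7, 3.72, -1.17, 0.36, -0.0, -0.0, 1.8, 3.68, -1.29, 0.37, -0.0, -0.0, 1.7, 3.65, -1.39, 0.36, -0.0, -0.0, 1.8]
```

```bash
cat >> h.py <<'E'
def slots(im,k=25):
    """dark blobs on the white block (black-hat, so lighting does not matter)"""
    g=im.max(2);bh=cv2.morphologyEx(g,cv2.MORPH_BLACKHAT,cv2.getStructuringElement(cv2.MORPH_RECT,(k,k))).astype(float)
    n,l,s,c=cv2.connectedComponentsWithStats((bh>60).astype(np.uint8),connectivity=4)
    o=[]
    for i in range(1,n):
        x,y,w,h,a=s[i]
        if 50<a<700 and 0.6*w*h<a and 10<w<32 and 5<h<32 and 180<c[i][0]<400:
            Y,X=np.nonzero(l==i);o.append((X.mean(),Y.mean(),int(a),int(w),int(h)))
    return sorted(o,key=lambda v:v[1])
E
python3 - <<'E'
from h import *
D={}
for n in("w2","w3"):
    T=np.load(n+".npy");D[n]=slots(cv2.imread(f"pics/{n}.png"));print(n)
    for b in D[n]: print(np.round(b,1),plane(cam("wrist",T),b[:2],.084).round(4))
A,B=[[x for x in D[n] if abs(x[0]-282)<8] for n in("w2","w3")]
if len(A)==len(B):
  for a,b in zip(A,B): print(*tri([ray(cam("wrist",np.load("w2.npy")),a[:2]),ray(cam("wrist",np.load("w3.npy")),b[:2])]))
E
```

```text
w2
[283.5 156.3 261.   16.   17. ] [ 0.536  -0.0536  0.084 ]
[282.8 174.  142.   17.    9. ] [ 0.5334 -0.0691  0.084 ]
[282.6 191.7 143.   16.   10. ] [ 0.531  -0.0851  0.084 ]
[282.3 208.8 131.   16.    9. ] [ 0.5286 -0.1012  0.084 ]
[282. 225. 135.  15.   9.] [ 0.5262 -0.1167  0.084 ]
[281.6 241.  137.   16.    9. ] [ 0.5237 -0.1326  0.084 ]
w3
[285.   78.4 312.   18.   19. ] [ 0.5359 -0.0531  0.084 ]
[285.   98.9 171.   17.   11. ] [ 0.5337 -0.0691  0.084 ]
[284.5 118.5 160.   16.   10. ] [ 0.5311 -0.0848  0.084 ]
[284.5 137.6 156.   16.   10. ] [ 0.5288 -0.1006  0.084 ]
[284.6 156.3 152.   16.   10. ] [ 0.5267 -0.1166  0.084 ]
[283.7 174.  148.   17.    9. ] [ 0.5238 -0.1321  0.084 ]
[232.  251.8 111.   21.    8. ] [ 0.4641 -0.1998  0.084 ]
[ 0.53595524 -0.05340869  0.08615822] [np.float64(0.10289933803223061), np.float64(0.10289933803230535)]
[ 0.53351747 -0.06911222  0.0843274 ] [np.float64(0.1436184653440149), np.float64(0.14361846534399986)]
[ 0.53103254 -0.08478457  0.08568656] [np.float64(0.014223628792067036), np.float64(0.014223628791960546)]
[ 0.52875451 -0.10047547  0.08671154] [np.float64(0.08984665544249937), np.float64(0.08984665544237198)]
[ 0.52648003 -0.1164885   0.08490844] [np.float64(0.23240041274648293), np.float64(0.23240041274656187)]
[ 0.5237971  -0.13170605  0.08627755] [np.float64(0.021704115456929098), np.float64(0.021704115457006123)]
```

View pics/w3.png

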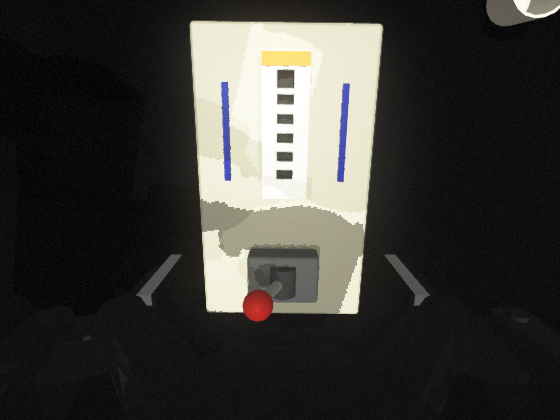

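The slot heights triangulate to 84–87 mm with 16 mm spacing, so they check out. The red ball is at (258,305) and the housing at (283,277). Now to the module.

Call:
apply_moves(
  targets=[3.8,-0.6,0.4,0,0,1.7,3.8,-0.7,0.4,0,0,1.8,3.8,-0.8,0.4,0,0,1.7,3.8,-0.9,0.4,0,0,1.8,3.8,-1.1,0.4,0,0,1.7,3.7,-1.2,0.4,0,0,1.8,3.7,-1.3,0.4,0,0,1.7,3.6,-1.4,0.3,0,0,1.8],
)

```text
time: 3.02
position: [0.5142, 0.1583, 0.1981]
tool_rot: [-0.0, 0.83, 0.558, 0.0]
wrist_force: [0.5, -0.2, 0.4]
grip_width: 0.0855
grasp_force: 0.0
```

Call:
apply_moves(
  targets=[0,0,0,0,0,0,0,0,0,0,0,0,0,0,0,0,0,0,0,0,0,0,0,0,0,0,0,0,0,0,0,0,0,0,0,0,0,0,0,0,0,0,0,0,0,0,0,0],
)

```text
time: 3.68
position: [0.515, 0.1553, 0.1984]
tool_rot: [0.0, 0.83, 0.558, 0.0]
wrist_force: [-0.6, 0.4, -0.0]
grip_width: 0.0855
grasp_force: 0.0
```

Run:
```python
from h import *
T,im=shot("w4");print(T[:3,3])
for c in("blue","orange"): print(blobs(im,c,30)[0])
```

```text
[0.51501864 0.15533999 0.19835903]
[(966, [282.9, 236.8], [268, 208, 30, 50])]
[]
```

View pics/w4.png

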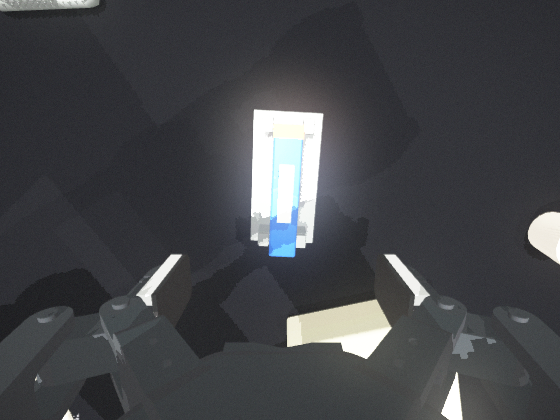

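Wrist view: module top face spans rows 121–257, with the washed-out orange band at (288,130) at the far end and the blue lower end at (283,257). The module is nearly under the tool and slightly turned.

```bash
cat >> h.py <<'E'
def module(im):
    hsv=cv2.cvtColor(im,cv2.COLOR_BGR2HSV)
    b=cv2.inRange(hsv,(92,60,60),(130,255,255));o=cv2.inRange(hsv,(5,35,120),(28,255,255))
    roi=np.zeros_like(b);roi[20:300,215:345]=255;b&=roi;o&=roi
    big=lambda m:max(cv2.findContours(cv2.morphologyEx(m,cv2.MORPH_OPEN,np.ones((3,3))),cv2.RETR_EXTERNAL,cv2.CHAIN_APPROX_NONE)[0],key=cv2.contourArea,default=None)
    return big(b),big(o)
E
cat > mod.py <<'E'
from h import *
def meas(n,z=.072):
    T=np.load(n+".npy");im=cv2.imread(f"pics/{n}.png");cb,co=module(im);C=cam("wrist",T)
    for k,c in(("b",cb),("o",co)): print(k,None if c is None else (cv2.contourArea(c),cv2.boundingRect(c)))
    c=cb.reshape(-1,2);y0,y1=c[:,1].min(),c[:,1].max()
    m=np.zeros(im.shape[:2],np.uint8);cv2.drawContours(m,[cb],-1,255,-1)
    rows=np.arange(y0+6,y1-6);L=[];Rr=[]
    for v in rows:
        x=np.nonzero(m[v])[0];L.append((x.min()-.5,v));Rr.append((x.max()+.5,v))
    ln=[]
    for P in(L,Rr):
        P=np.array(P,float);k=np.polyfit(P[:,1],P[:,0],1)
        for _ in range(4):
            e=abs(P[:,0]-np.polyval(k,P[:,1]));q=P[e<max(1.,np.median(e)*2)];k=np.polyfit(q[:,1],q[:,0],1)
        ln.append(k)
    yt=co.reshape(-1,2)[:,1].min()-.5 if co is not None else y0;yb=y1+.5
    g=[[plane(C,(np.polyval(k,v),v),z) for v in(yt,yb)] for k in ln]
    ct=(g[0][0]+g[1][0])/2;cbm=(g[0][1]+g[1][1])/2;d=ct-cbm
    print("rows",yt,yb,"width mm",[1000*np.linalg.norm((g[0][i]-g[1][i])[:2]).round(4) for i in(0,1)],"len",1000*np.linalg.norm(d))
    print("centre",((ct+cbm)/2).round(4),"y-axis deg",np.degrees(np.arctan2(d[1],d[0])).round(2))
    u=[(np.polyval(ln[0],v)+np.polyval(ln[1],v))/2 for v in(yt,yb)]
    return T,(u[0],yt),(u[1],yb)
E
python3 -c "
from mod import *
meas('w4')"
```

```text
b (1012.0, (268, 207, 30, 51))
o None
rows 207 257.5 width mm [np.float64(23.8), np.float64(24.5)] len 47.19289347785198
centre [0.5057 0.1312 0.072 ] y-axis deg 64.42
```

Run:
```python
import cv2
im=cv2.imread("pics/w4.png");h=cv2.cvtColor(im,cv2.COLOR_BGR2HSV)
for p in((275,170),(277,150),(300,170),(290,130),(280,130),(290,125),(262,170),(295,118)): print(p,im[p[1],p[0]],h[p[1],p[0]])
```

```text
(275, 170) [255 254 220] [ 91  35 255]
(277, 150) [255 255 228] [ 90  27 255]
(300, 170) [254 222 169] [101  85 254]
(290, 130) [239 255 255] [ 30  16 255]
(280, 130) [240 255 255] [ 30  15 255]
(290, 125) [239 255 255] [ 30  16 255]
(262, 170) [255 255 255] [  0   0 255]
(295, 118) [255 255 255] [  0   0 255]
```

```bash
sed -i 's/(92,60,60),(130,255,255)/(85,18,110),(130,255,255)/; s/(5,35,120),(28,255,255)/(4,8,150),(33,255,255)/' h.py
python3 -c "
from mod import *
meas('w4')"
```

```text
b (3242.0, (269, 138, 34, 120))
o (362.5, (273, 124, 32, 15))
rows 123.5 257.5 width mm [np.float64(24.1), np.float64(24.8)] len 116.58757455757257
centre [0.5207 0.1625 0.072 ] y-axis deg 64.89
```

Call:
apply_moves(
  targets=[-0.5,0,0,0,0,0,-1.0,0,0,0,0,0,-1.0,0,0,0,0,0,-1.0,0,0,0,0,0,-0.5,0,0,0,0,0,0,0,0,0,0,0,0,0,0,0,0,0,0,0,0,0,0,0],
)

```text
time: 4.4
position: [0.5, 0.1188, 0.1984]
tool_rot: [0.0, 0.829, 0.559, 0.0]
wrist_force: [-0.7, 0.1, -0.3]
grip_width: 0.0851
grasp_force: 0.0
```

Run:
```python
from mod import *
shot("w5");a=meas("w4");b=meas("w5")
for i in(1,2): print(tri([ray(cam("wrist",v[0]),v[i]) for v in(a,b)]))
```

```text
b (3242.0, (269, 138, 34, 120))
o (362.5, (273, 124, 32, 15))
rows 123.5 257.5 width mm [np.float64(24.1), np.float64(24.8)] len 116.58751427052495
centre [0.5207 0.1625 0.072 ] y-axis deg 64.89
b (3865.5, (259, 86, 47, 130))
o (926.0, (287, 277, 58, 23))
rows 276.5 215.5 width mm [np.float64(26.4), np.float64(25.7)] len 58.42333585595463
centre [0.4839 0.0832 0.072 ] y-axis deg -114.95
(array([0.54019074, 0.21691845, 0.40189333]), [np.float64(1.1316453918117266), np.float64(1.1316453918115248)])
(array([0.49609489, 0.10977771, 0.07216734]), [np.float64(0.1252615621022341), np.float64(0.12526156210210462)])
```

```bash
python3 -c "
from plan import *
plan(.5207,.1625,.13,64.9,6)"
```

```text
dist cm 8.361368429491407 rot deg [ 0.01 -0.01  3.03] toolx 67.93
[0.8, 0.05, 1.14, 0.0, -0.0, 0.5, 0.8, 0.04, 1.14, 0.0, -0.0, 0.5, 0.8, 0.03, 1.14, 0.0, -0.0, 0.5, 0.8, 0.02, 1.14, 0.0, -0.0, 0.5, 0.81, 0.02, 1.14, 0.0, -0.0, 0.5, 0.8, 0.01, 1.13, 0.0, -0.0, 0.5]
```

Call:
apply_moves(
  targets=[0.8,0.05,1.14,0,0,0.5,0.8,0.04,1.14,0,0,0.5,0.8,0.03,1.14,0,0,0.5,0.8,0.02,1.14,0,0,0.5,0.81,0.02,1.14,0,0,0.5,0.8,0.01,1.14,0,0,0.5,0,0,0,0,0,0,0,0,0,0,0,0],
)

```text
time: 5.12
position: [0.5201, 0.1627, 0.129]
tool_rot: [-0.0, 0.843, 0.537, -0.001]
wrist_force: [-0.2, -0.1, 0.8]
grip_width: 0.0853
grasp_force: 0.0
```

Run:
```python
from mod import *
import plan
T,_=shot("w6");print(T[:3,3]);meas("w6");plan.plan(.5207,.1625,.047,64.9,7)
```

```text
[0.52010781 0.16267473 0.12898114]
b (5266.0, (263, 159, 43, 141))
o (762.5, (262, 137, 43, 22))
rows 136.5 299.5 width mm [np.float64(24.5), np.float64(24.6)] len 108.52898999686265
centre [0.5228 0.1672 0.072 ] y-axis deg 64.81
dist cm 8.265267119687286 rot deg [-0.03  0.03  0.06] toolx 64.96
[0.0, 0.0, 1.18, -0.0, 0.0, 0.0, 0.01, 0.01, 1.18, -0.0, 0.0, 0.0, 0.0, 0.0, 1.18, -0.0, 0.0, 0.0, 0.01, 0.01, 1.18, -0.0, 0.0, 0.0, 0.0, 0.0, 1.18, -0.0, 0.0, 0.0, 0.01, 0.01, 1.18, -0.0, 0.0, 0.0, 0.0, 0.0, 1.19, -0.0, 0.0, 0.1]
```

View pics/w6.png

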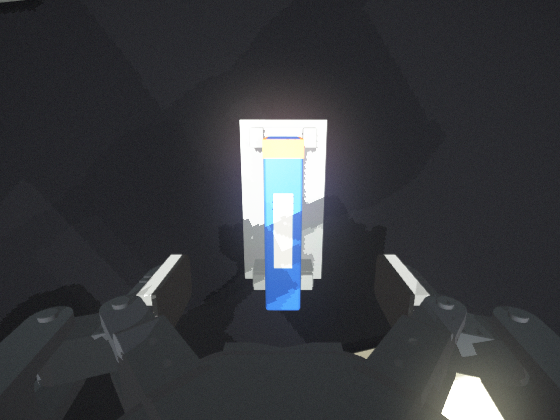

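The module is centred between the open fingers, top face from row 137 (orange) to row 310. I'll descend and grip.

Call:
apply_moves(
  targets=[0,0,1.2,0,0,0,0,0,1.2,0,0,0,0,0,1.2,0,0,0,0,0,1.2,0,0,0,0.05,0.05,1.2,0,0,0,0,0,1.1,0,0,0,0,0,0.9,0,0,0,0,0,0.2,0,0,0],
)

```text
time: 5.83
position: [0.5207, 0.1622, 0.0469]
tool_rot: [-0.0, 0.844, 0.537, -0.001]
wrist_force: [-0.5, -0.1, -0.7]
grip_width: 0.0857
grasp_force: 0.0
```

Call:
apply_moves(
  targets=[0,0,0,0,0,0,0,0,0,0,0,0,0,0,0,0,0,0,0,0,0,0,0,0,0,0,0,0,0,0,0,0,0,0,0,0,0,0,0,0,0,0,0,0,0,0,0,0],
  hand=-1,
  grip_force=35,
)

```text
time: 6.5
position: [0.5213, 0.1626, 0.0483]
tool_rot: [0.0, 0.844, 0.537, 0.0]
wrist_force: [-0.5, -0.7, 4.7]
grip_width: 0.0237
grasp_force: 36.6
```

Call:
apply_moves(
  targets=[0,0,-0.5,0,0,0,0,0,-1.5,0,0,0,0,0,-2,0,0,0,0,0,-2,0,0,0,0,0,-2,0,0,0,0,0,-2,0,0,0,0,0,-1.5,0,0,0,0,0,-0.5,0,0,0],
)

```text
time: 7.17
position: [0.5219, 0.1627, 0.1704]
tool_rot: [0.001, 0.844, 0.537, 0.001]
wrist_force: [0.2, -0.4, -1.7]
grip_width: 0.0234
grasp_force: 35.8
```

Run:
```python
from mod import *
import plan
T,_=shot("w7");print(T[:3,3],r.read_state()["grip_width"]);meas("w7",T[2,3]+.0237)
plan.plan(.5299,-.0929,.165,81.3,14)
```

```text
[0.52188685 0.16271428 0.17035626] 0.02346717147430075
b (5574.5, (246, 185, 72, 115))
o (2338.0, (246, 149, 75, 36))
rows 148.5 299.5 width mm [np.float64(24.2), np.float64(23.8)] len 57.51805273370398
centre [0.535  0.1896 0.1941] y-axis deg 64.86
dist cm 25.57866341583687 rot deg [  0.16  -0.08 -16.37] toolx 64.93
[-1.63, 0.83, 0.03, 0.0, -0.0, -1.2, -1.65, 0.79, 0.04, 0.0, -0.0, -1.2, -1.66, 0.76, 0.03, 0.0, -0.0, -1.2, -1.68, 0.72, 0.04, 0.0, -0.0, -1.2, -1.69, 0.69, 0.03, 0.0, -0.0, -1.2, -1.71, 0.65, 0.04, 0.0, -0.0, -1.2, -1.72, 0.61, 0.03, 0.0, -0.0, -1.1, -1.73, 0.58, 0.04, 0.0, -0.0, -1.2]
[-1.74, 0.54, 0.03, 0.0, -0.0, -1.1, -1.75, 0.51, 0.04, 0.0, -0.0, -1.2, -1.77, 0.48, 0.03, 0.0, -0.0, -1.1, -1.77, 0.44, 0.04, 0.1, -0.0, -1.2, -1.78, 0.4, 0.03, 0.0, -0.0, -1.1, -1.79, 0.37, 0.04, 0.1, -0.1, -1.2]
```

View pics/w7.png

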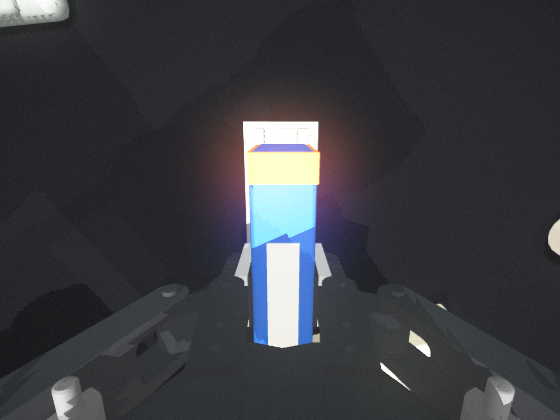

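The module is held straight (y offset under 1 mm, angle 64.9° matching the tool) with the orange band at (284,167). I'll carry it over the socket.

Call:
apply_moves(
  targets=[-0.8,0.4,0,0,0,-0.6,-1.64,0.8,0.05,0,0,-1.2,-1.66,0.77,0.05,0,0,-1.2,-1.68,0.73,0.05,0,0,-1.2,-1.69,0.7,0.05,0,0,-1.2,-1.7,0.67,0.05,0,0,-1.2,-1.72,0.63,0.05,0,0,-1.2,-1.73,0.6,0.05,0,0,-1.2],
)

```text
time: 7.88
position: [0.5244, 0.0247, 0.1634]
tool_rot: [-0.001, 0.799, 0.602, -0.001]
wrist_force: [-0.1, 0.4, -3.0]
grip_width: 0.0239
grasp_force: 35.8
```

```bash
python3 -c "
from plan import *
plan(.5294,-.0931,.165,81.3,8)"
```

```text
dist cm 11.792325411035403 rot deg [-0.09  0.01 -7.32] toolx 73.98
[-1.4, 0.47, -0.02, -0.0, 0.0, -0.9, -1.4, 0.44, -0.02, -0.0, 0.0, -0.9, -1.41, 0.42, -0.02, -0.0, 0.0, -0.9, -1.42, 0.4, -0.02, -0.0, 0.0, -0.9, -1.43, 0.38, -0.02, -0.0, 0.0, -0.9, -1.43, 0.36, -0.02, -0.0, 0.0, -0.9, -1.44, 0.33, -0.02, -0.0, 0.0, -1.0, -1.44, 0.31, -0.03, -0.1, 0.0, -0.9]
```

Call:
apply_moves(
  targets=[-1.4,0.47,0,0,0,-0.9,-1.4,0.44,0,0,0,-0.9,-1.41,0.42,0,0,0,-0.9,-1.42,0.4,0,0,0,-0.9,-1.43,0.38,0,0,0,-0.9,-1.43,0.36,0,0,0,-0.9,-1.0,0.25,0,0,0,-0.7,-0.5,0.1,0,0,0,-0.3],
)

```text
time: 8.55
position: [0.5291, -0.0792, 0.1634]
tool_rot: [-0.0, 0.764, 0.645, -0.0]
wrist_force: [-0.4, 1.2, -1.8]
grip_width: 0.0236
grasp_force: 35.8
```

Call:
apply_moves(
  targets=[0,0,0,0,0,0,0,0,0,0,0,0,0,0,0,0,0,0,0,0,0,0,0,0,0,0,0,0,0,0,0,0,0,0,0,0,0,0,0,0,0,0,0,0,0,0,0,0],
)

```text
time: 9.22
position: [0.5294, -0.078, 0.1644]
tool_rot: [0.0, 0.764, 0.645, 0.0]
wrist_force: [-0.5, 0.4, -1.3]
grip_width: 0.0237
grasp_force: 35.8
```

```bash
python3 -c "
from plan import *
plan(.5294,-.0931,.128,81.3,4)"
```

```text
dist cm 3.9381222860284284 rot deg [ 0.    0.   -0.96] toolx 80.34
[-0.37, 0.06, 0.91, 0.0, 0.0, -0.2, -0.37, 0.06, 0.91, 0.0, 0.0, -0.3, -0.37, 0.06, 0.91, 0.0, 0.0, -0.2, -0.38, 0.06, 0.91, 0.0, 0.0, -0.3]
```

Call:
apply_moves(
  targets=[-0.37,0.06,0.5,0,0,-0.2,-0.37,0.06,0.8,0,0,-0.3,-0.37,0.06,0.8,0,0,-0.2,-0.38,0.06,0.8,0,0,-0.3,0,0,0.5,0,0,0,0,0,0.2,0,0,0,0,0,0,0,0,0,0,0,0,0,0,0],
)

```text
time: 9.88
position: [0.5294, -0.0932, 0.1283]
tool_rot: [-0.0, 0.759, 0.652, -0.0]
wrist_force: [-0.4, -0.2, -1.9]
grip_width: 0.0237
grasp_force: 35.8
```

Run:
```python
from plan import *
plan(.5294,-.0931,.128,81.3,1)
for n in("side","top"):
    im=r.get_image(n);cv2.imwrite(f"pics/{n}1.png",im)
a=cv2.imread("pics/side1.png")[150:290,230:400];cv2.imwrite("pics/side1c.png",cv2.resize(a,None,fx=4.2,fy=4.2,interpolation=cv2.INTER_CUBIC))
T,_=shot("w8")
```

```text
dist cm 0.03406606550435715 rot deg [-0.01 -0.    0.03] toolx 81.33
[0.01, -0.0, 0.03, -0.0, -0.0, 0.0]
```

View pics/side1c.png

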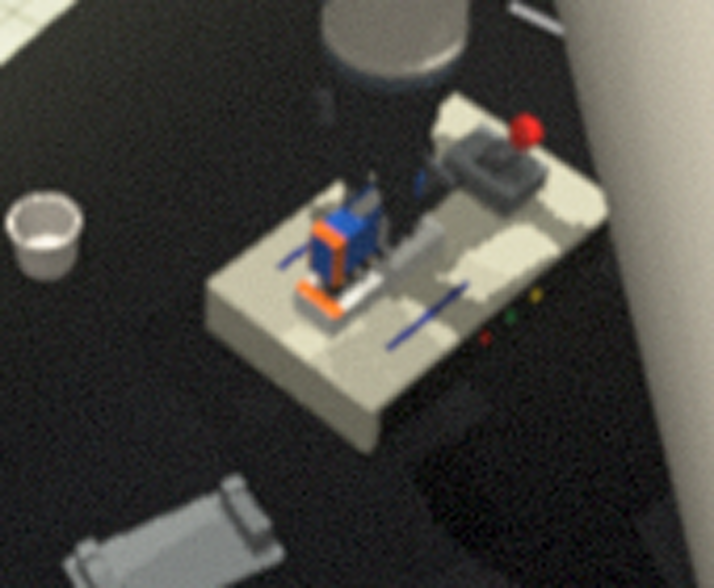

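The side view shows the module above the block, orange above orange and aligned. I'll descend in small steps.

Call:
apply_moves(
  targets=[0,0,0.1,0,0,0,0,0,0.1,0,0,0,0,0,0.1,0,0,0,0,0,0.1,0,0,0,0,0,0.1,0,0,0,0,0,0.1,0,0,0,0,0,0.1,0,0,0,0,0,0,0,0,0],
)

```text
time: 10.7
position: [0.5293, -0.0933, 0.1212]
tool_rot: [-0.0, 0.759, 0.652, -0.0]
wrist_force: [0.1, 0.2, -1.8]
grip_width: 0.0236
grasp_force: 35.8
```

Call:
apply_moves(
  targets=[0,0,0.05,0,0,0,0,0,0.05,0,0,0,0,0,0.05,0,0,0,0,0,0.05,0,0,0,0,0,0,0,0,0,0,0,0,0,0,0,0,0,0,0,0,0,0,0,0,0,0,0],
)

```text
time: 11.37
position: [0.5294, -0.0933, 0.1194]
tool_rot: [0.0, 0.759, 0.652, 0.0]
wrist_force: [-0.2, -0.8, -1.9]
grip_width: 0.0231
grasp_force: 35.8
```

Call:
apply_moves(
  targets=[0,0,0.05,0,0,0,0,0,0.05,0,0,0,0,0,0.05,0,0,0,0,0,0.05,0,0,0,0,0,0.05,0,0,0,0,0,0.05,0,0,0,0,0,0,0,0,0,0,0,0,0,0,0],
)

```text
time: 12.03
position: [0.5294, -0.0933, 0.1163]
tool_rot: [-0.0, 0.759, 0.652, -0.0]
wrist_force: [-0.2, -0.3, -1.2]
grip_width: 0.0236
grasp_force: 35.8
```

Call:
apply_moves(
  targets=[0,0,0.06,0,0,0,0,0,0.06,0,0,0,0,0,0.06,0,0,0,0,0,0.06,0,0,0,0,0,0.06,0,0,0,0,0,0.06,0,0,0,0,0,0,0,0,0,0,0,0,0,0,0],
)

```text
time: 12.7
position: [0.5294, -0.0933, 0.1127]
tool_rot: [-0.0, 0.759, 0.652, -0.0]
wrist_force: [0.4, -0.4, -2.5]
grip_width: 0.0238
grasp_force: 35.8
```

Call:
apply_moves(
  targets=[0,0,0.08,0,0,0,0,0,0.08,0,0,0,0,0,0.08,0,0,0,0,0,0.08,0,0,0,0,0,0.08,0,0,0,0,0,0.08,0,0,0,0,0,0,0,0,0,0,0,0,0,0,0],
)

```text
time: 13.37
position: [0.5294, -0.0933, 0.1079]
tool_rot: [-0.0, 0.759, 0.652, -0.0]
wrist_force: [0.2, 0.1, -1.8]
grip_width: 0.0233
grasp_force: 35.8
```

Sliding in freely. The remaining travel is about 3.6 mm.

Call:
apply_moves(
  targets=[0,0,0.06,0,0,0,0,0,0.06,0,0,0,0,0,0.06,0,0,0,0,0,0.06,0,0,0,0,0,0.03,0,0,0,0,0,0.03,0,0,0,0,0,0,0,0,0,0,0,0,0,0,0],
)

```text
time: 14.03
position: [0.5294, -0.0933, 0.105]
tool_rot: [-0.0, 0.759, 0.652, -0.0]
wrist_force: [-0.7, 0.6, -1.9]
grip_width: 0.0235
grasp_force: 35.8
```

Call:
apply_moves(
  targets=[0,0,0.03,0,0,0,0,0,0.03,0,0,0,0,0,0.03,0,0,0,0,0,0.0,0,0,0,0,0,0,0,0,0,0,0,0,0,0,0,0,0,0,0,0,0,0,0,0,0,0,0],
)

```text
time: 14.7
position: [0.5294, -0.0933, 0.1043]
tool_rot: [0.0, 0.759, 0.652, 0.0]
wrist_force: [-1.0, 0.2, 5.4]
grip_width: 0.0237
grasp_force: 36.7
```

It made contact at exactly the predicted home height with about 7 N. Releasing.

Call:
apply_moves(
  targets=[0,0,0,0,0,0,0,0,0,0,0,0,0,0,0,0,0,0,0,0,0,0,0,0,0,0,0,0,0,0,0,0,0,0,0,0,0,0,0,0,0,0,0,0,0,0,0,0],
  hand=1,
)

```text
time: 15.37
position: [0.5294, -0.0933, 0.1041]
tool_rot: [-0.0, 0.759, 0.652, 0.0]
wrist_force: [-0.3, -1.0, 0.0]
grip_width: 0.0855
grasp_force: 0.0
```

Call:
apply_moves(
  targets=[0,0,-0.5,0,0,0,0,0,-1.5,0,0,0,0,0,-2,0,0,0,0,0,-2.5,0,0,0,0,0,-2.5,0,0,0,0,0,-2,0,0,0,0,0,-1,0,0,0,0,0,0,0,0,0],
)

```text
time: 16.03
position: [0.5303, -0.0935, 0.2263]
tool_rot: [0.002, 0.759, 0.652, 0.001]
wrist_force: [0.6, 0.5, -0.6]
grip_width: 0.085
grasp_force: 0.0
```

Run:
```python
from mod import *
import plan
T,im=shot("w9");print(T[:3,3])
try: meas("w9",.128)
except Exception as e: print(e)
i2=r.get_image("top");i3=r.get_image("side");t,s=cam("top"),cam("side")
a=[b for b in blobs(i2,"red")[0] if 340<b[1][0]<400 and 200<b[1][1]<290];b=[b for b in blobs(i3,"red")[0] if 320<b[1][0]<390 and 150<b[1][1]<210];print(a,b)
if a and b: print(tri([ray(t,a[0][1]),ray(s,b[0][1])]))
x=np.array([.988,-.151]);u=np.array([.151,.988]);p=np.array([.5299,-.0929])-.145*u
print("pivot",p,"start",p-.068*x)
g=p-.068*x
plan.plan(g[0],g[1],.19,81.3,8)
```

```text
[ 0.53034703 -0.09351723  0.22625207]
b (2649.5, (265, 153, 33, 128))
o (24374.5, (215, 97, 130, 203))
rows 96.5 280.5 width mm [np.float64(23.599999999999998), np.float64(24.1)] len 142.23332126520194
centre [ 0.532  -0.0798  0.128 ] y-axis deg 81.4
[] [(42, [354.7, 180.8], [352, 178, 7, 7])]
pivot [ 0.508005 -0.23616 ] start [ 0.440821 -0.225892]
dist cm 16.26956042799573 rot deg [-0.09 -0.01  0.03] toolx 81.33
[-1.81, -0.84, 0.41, -0.0, -0.0, 0.0, -1.81, -0.84, 0.41, -0.0, -0.0, 0.0, -1.81, -0.84, 0.42, -0.0, -0.0, 0.0, -1.8, -0.84, 0.41, -0.0, -0.0, 0.0, -1.81, -0.83, 0.42, -0.0, -0.0, 0.0, -1.8, -0.84, 0.41, -0.0, -0.0, 0.0, -1.81, -0.83, 0.42, -0.0, -0.0, 0.0, -1.8, -0.84, 0.41, -0.1, -0.0, 0.0]
```

View pics/w9.png

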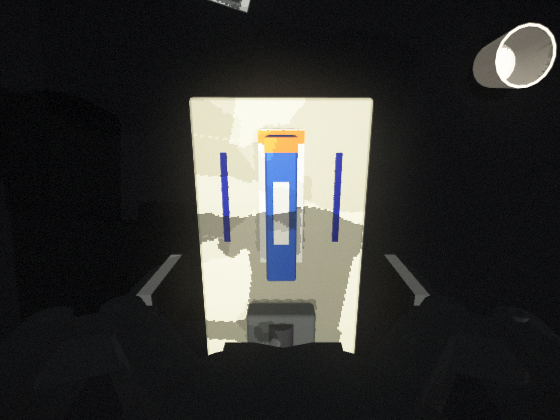

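The module sits home: the -y end is within 0.5 mm of the expected place, width and height are consistent, and the orange ends meet at (282,140). Next is the switch, with fingers shut, approaching on its -x side.

Call:
apply_moves(
  targets=[-1,-0.4,0.4,0,0,0,-1.8,-0.84,0.4,0,0,0,-2.2,-1.1,0.4,0,0,0,-2.2,-1.1,0.4,0,0,0,-2.2,-1.1,0.4,0,0,0,-2.2,-0.9,0.5,0,0,0,-1.8,-0.9,0.5,0,0,0,-1.0,-0.4,0.4,0,0,0],
  hand=-1,
)

```text
time: 16.85
position: [0.4389, -0.2269, 0.1886]
tool_rot: [-0.001, 0.759, 0.651, -0.001]
wrist_force: [0.6, 0.1, 0.2]
grip_width: -0.0005
grasp_force: 0.0
```

Call:
apply_moves(
  targets=[0,0,0.5,0,0,0,0,0,1,0,0,0,0,0,1.5,0,0,0,0,0,1.5,0,0,0,0,0,1,0,0,0,0,0,0.5,0,0,0,0,0,0,0,0,0,0,0,0,0,0,0],
)

```text
time: 17.52
position: [0.4412, -0.2251, 0.1299]
tool_rot: [-0.0, 0.758, 0.652, -0.0]
wrist_force: [0.1, 0.4, 0.9]
grip_width: 0.0001
grasp_force: 0.0
```

Run:
```python
import plan,numpy as np
from h import *
x=np.array([.988,-.151]);g=np.array([.5080,-.2362])
P=pose();d=P[:2,3]-g;print(P[:3,3],"rel x,y mm",1000*d@x,1000*d@np.array([.151,.988]),r.read_state()["wrist_force"],r.read_state()["grip_width"])
e=g-.02*x;plan.plan(e[0],e[1],.129,81.3,8)
```

```text
[ 0.44115451 -0.22510829  0.12992157] rel x,y mm -67.71819058408441 0.8649451718146182 [0.06693368 0.4055796  0.94122087] 6.681798773796201e-05
dist cm 4.77812201959281 rot deg [-0.03 -0.02  0.05] toolx 81.35
[-0.01, 0.6, 0.01, -0.0, -0.0, 0.0, -0.01, 0.6, 0.01, -0.0, -0.0, 0.0, -0.01, 0.6, 0.01, -0.0, -0.0, 0.0, -0.01, 0.6, 0.01, -0.0, -0.0, 0.0, -0.01, 0.59, 0.01, -0.0, -0.0, 0.0, -0.01, 0.6, 0.01, -0.0, -0.0, 0.0, -0.01, 0.59, 0.01, -0.0, -0.0, 0.0, -0.02, 0.6, 0.02, -0.0, -0.0, 0.0]
```

Call:
apply_moves(
  targets=[0,0.4,0,0,0,0,0,0.6,0,0,0,0,0,0.6,0,0,0,0,0,0.6,0,0,0,0,0,0.6,0,0,0,0,0,0.6,0,0,0,0,0,0.6,0,0,0,0,0,0.5,0,0,0,0],
)

```text
time: 18.18
position: [0.4863, -0.2324, 0.1301]
tool_rot: [0.0, 0.759, 0.652, 0.0]
wrist_force: [-1.6, 0.8, 1.4]
grip_width: -0.0003
grasp_force: 0.8
```

Call:
apply_moves(
  targets=[0,0.4,0,0,0,0,0,0.3,0,0,0,0,0,0.3,0,0,0,0,0,0.2,0,0,0,0,0,0,0,0,0,0,0,0,0,0,0,0,0,0,0,0,0,0,0,0,0,0,0,0],
)

```text
time: 18.85
position: [0.4973, -0.2341, 0.1301]
tool_rot: [0.0, 0.759, 0.652, 0.0]
wrist_force: [-0.4, -0.1, 0.1]
grip_width: 0.0001
grasp_force: 0.0
```

```bash
cat > sw.py <<'E'
from h import *
x=np.array([.988,-.151]);y=np.array([.151,.988]);g=np.array([.5080,-.2362])
P=pose();d=P[:2,3]-g;print("tool rel mm",1000*d@x,1000*d@y,P[2,3],r.read_state()["wrist_force"])
i2=r.get_image("top");i3=r.get_image("side");cv2.imwrite("pics/swt.png",i2);cv2.imwrite("pics/sws.png",i3)
f=lambda L,a,b,c,e:[v for v in L if a<v[1][0]<b and c<v[1][1]<e]
a=f(blobs(i2,"red",3)[0],340,400,200,290);b=f(blobs(i3,"red",3)[0],310,390,140,220);print(a,b)
R_=[]
if a:R_.append(ray(cam("top"),a[0][1]))
if b:R_.append(ray(cam("side"),b[0][1]))
for o,dd in R_:
    n=np.array([*y,0]);q=o+dd*((np.array([*g,.082])-o)@n)/(dd@n);q-=np.array([*g,.082]);print("in plane x,z mm",1000*q[:2]@x,1000*q[2],"joint",.5+np.arctan2(q[:2]@x,q[2]))
if len(R_)==2: 
    q=tri(R_)[0]-np.array([*g,.082]);print("tri x,y,z",1000*q[:2]@x,1000*q[:2]@y,1000*q[2],"joint",.5+np.arctan2(q[:2]@x,q[2]))
E
python3 sw.py
```

```text
tool rel mm -10.843657612301769 0.4950680037381239 0.1301270792786055 [-0.41949879 -0.06326661  0.14121644]
[] [(28, [344.9, 174.7], [343, 172, 5, 7])]
in plane x,z mm 17.28471246737679 46.657263689900155 joint 0.8547856466084182
```

Call:
apply_moves(
  targets=[0,0.15,0,0,0,0,0,0.15,0,0,0,0,0,0.1,0,0,0,0,0,0,0,0,0,0,0,0,0,0,0,0,0,0,0,0,0,0,0,0,0,0,0,0,0,0,0,0,0,0],
)

```text
time: 19.62
position: [0.5014, -0.2347, 0.1301]
tool_rot: [0.0, 0.759, 0.652, 0.0]
wrist_force: [-0.9, -0.7, -0.5]
grip_width: 0.0001
grasp_force: 0.1
```

```bash
python3 sw.py
```

```text
tool rel mm -6.745358908921093 0.4982008061727754 0.13011973348966324 [-0.91852027 -0.65039006 -0.52154833]
[] [(24, [343.9, 174.4], [342, 172, 5, 6])]
in plane x,z mm 21.26090342234611 45.1947179902122 joint 0.9397121628712773
```

Call:
apply_moves(
  targets=[0,0.1,0,0,0,0,0,0.1,0,0,0,0,0,0,0,0,0,0,0,0,0,0,0,0,0,0,0,0,0,0,0,0,0,0,0,0,0,0,0,0,0,0,0,0,0,0,0,0],
)

```text
time: 20.38
position: [0.5034, -0.235, 0.1301]
tool_rot: [0.0, 0.759, 0.652, 0.0]
wrist_force: [-0.6, -0.7, -0.1]
grip_width: -0.0001
grasp_force: 0.3
```

Call:
apply_moves(
  targets=[0,0.1,0,0,0,0,0,0.05,0,0,0,0,0,0,0,0,0,0,0,0,0,0,0,0,0,0,0,0,0,0,0,0,0,0,0,0,0,0,0,0,0,0,0,0,0,0,0,0],
)

```text
time: 21.05
position: [0.5048, -0.2352, 0.1301]
tool_rot: [0.0, 0.759, 0.652, 0.0]
wrist_force: [-0.6, 0.4, -1.1]
grip_width: -0.0003
grasp_force: 0.3
```

Call:
apply_moves(
  targets=[0,0.1,0,0,0,0,0,0.05,0,0,0,0,0,0,0,0,0,0,0,0,0,0,0,0,0,0,0,0,0,0,0,0,0,0,0,0,0,0,0,0,0,0,0,0,0,0,0,0],
)

```text
time: 21.72
position: [0.5056, -0.2352, 0.1299]
tool_rot: [-0.001, 0.759, 0.652, -0.0]
wrist_force: [-6.0, 0.3, 1.6]
grip_width: 0.0003
grasp_force: 3.0
```

Call:
apply_moves(
  targets=[0,-0.5,0,0,0,0,0,-1.5,0,0,0,0,0,-2,0,0,0,0,0,-1.5,-0.5,0,0,0,0,0,-2,0,0,0,0,0,-3,0,0,0,0,0,-2,0,0,0,0,0,-0.5,0,0,0],
)

```text
time: 22.38
position: [0.4531, -0.2279, 0.2133]
tool_rot: [0.002, 0.759, 0.652, 0.001]
wrist_force: [1.5, 0.0, 0.8]
grip_width: -0.0001
grasp_force: 0.0
```

Call:
apply_moves(
  targets=[-3,-2,-0.5,0,0,0,-4,-2,0,0,0,0,-4,-2,0,0,0,0,-3,-1,0,0,0,0,0,0,0,0,0,0,0,0,0,0,0,0,0,0,0,0,0,0,0,0,0,0,0,0],
)

```text
time: 23.05
position: [0.3655, -0.349, 0.2149]
tool_rot: [-0.0, 0.758, 0.652, 0.0]
wrist_force: [-0.2, 0.6, 0.6]
grip_width: -0.0003
grasp_force: 0.0
```

Run:
```python
import sw
from h import *
s,t=cv2.imread("pics/sws.png"),cv2.imread("pics/swt.png")
a=cv2.resize(s[140:290,220:400],None,fx=2.2,fy=2.2,interpolation=2);b=cv2.resize(t[180:330,180:360],None,fx=2.2,fy=2.2,interpolation=2)
cv2.imwrite("pics/fin.png",np.hstack([a,b]));print(r.read_state()["time"])
```

```text
tool rel mm -123.74951077215641 -133.00981576693263 0.21486479355972654 [-0.2223096   0.590279    0.64531935]
[(51, [369.7, 227.7], [366, 224, 8, 8])] [(47, [343.9, 173.6], [341, 170, 7, 8])]
in plane x,z mm 22.25772655667127 46.98565797262595 joint 0.9423979024911271
in plane x,z mm 21.724145545440663 48.480354528115456 joint 0.9212744567534037
tri x,y,z 21.90415915822423 0.195472502692434 48.50678752606903 joint 0.9241579007203842
23.15
```

View pics/fin.png

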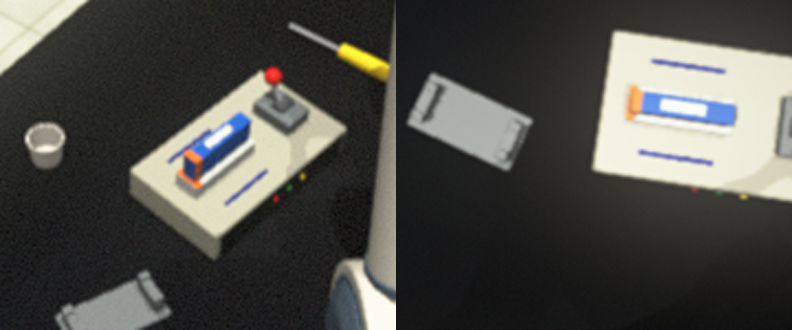

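The module is seated in the block, orange on orange (left crop at (190,170)). The lever leans to +x, with its ball at (273,75). The push ended against the stop (6 N), and the measured angle is about 0.93 rad. I'll hand it in.

```bash
python3 -c "
from station import r
print(r.job_done())"
```

```text
the job is handed in; nothing more can be done
None
```

The module is fully home in the socket, orange to orange, and released; the switch was then pushed to its stop, the arm is clear of everything, and the job was handed in at about 23 s, with no verdict returned.

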